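# Pack a vial under the lift-up tray of a veterinary kit case

### The arm

A 6-joint arm with a two-finger parallel gripper is mounted at the origin on the work surface. World frame = base frame: x ahead of the robot, y to its left, z up, the work surface at z = 0. Lengths are in mm, angles in rad, forces in N, time in s.
With the tool pointing down it reaches from about 275 to 750 mm from the base axis. Payload 10.2 kg.
Tool frame: the origin (TCP) lies on the front face of the gripper's body, between the roots of the fingers; the fingertips stand 73 mm ahead of it and the grasp point (between the pads) lies 54 mm ahead of it; z points along the fingers, y is the direction in which the jaws open and shut (so a half turn about z gives the same grasp; the last joint's range is limited). The gripper opens to 85 mm and grips with 20 to 120 N. Pads are 22 mm wide; open, the fingers measure 114 mm over their backs; the gripper's body (76 mm by 85 mm) begins 54 mm behind the grasp point. The pads swing forward as they close: fully open they stand 13 mm farther back than shut.
Start: joints at [-1.465, 0.313, 1.498, -0, 1.331, -0.223], TCP at [169.514, -496.887, 303.894] pointing down, gripper open.
Joint ranges: [-2.94, 2.94], [-0.97, 2.17], [0.19, 2.56], [-1.23, 4.37], [0.02, 3.11], [-2.88, 2.88]. Speed limits (rad/s): [2.39, 2.39, 3.01, 3.14, 3.14, 3.14].

### API

Orientations are given as a unit quaternion [w, x, y, z].
In Python, from rig import ctrl gives the robot as it stands.
- The arm moves only by the tool move_arm, never from a script. Its argument "series" is a list of rows, each a list of 3 entries, a list of its own where there are three numbers: the shift along the tool's x, y, z in mm, then the turn about the tool's z in degrees, then the opening, from 0 (shut) to 1 (fully open). In form: [[[tx, ty, tz], yaw, grip], ...]. A call has 1 to 10 rows; each row is the pose to reach, as a shift and turn from the pose commanded when the call began, along the tool's axes at that moment; what a row does not reach only later rows make up. A row lasts 1/8 s, in which the tool goes at most 62.5 mm and 10.7 degrees, less where a joint would pass 70% of its speed; a pose out of reach is approached as far as the arm can. A call with a gripper value outside its range is refused whole. The fingers move at their own pace and stop on an object; "force" is the grip in N (left out, the last holds). Time passes only in rows, so rows that repeat a pose let the fingers close. It gives the time, the measured TCP pose, the force and the opening at its end, in the units of the state.
- ctrl.sense(): the state, without advancing time (a new reading comes with each control period).
- ctrl.capture(name): name is "scene" or "side" or "wrist"; returns (picture, depth): 480x640x3 uint8, red, green, blue; 480x640 float32, mm along the optical axis (not along the pixel's ray), 0 where there is no reading.
- ctrl.camera_model(name): a dict with "fov_y" (degrees; the focal length in pixels is half the picture's height over the tangent of half this angle, whatever the lens; pixels are square), "cx", "cy" (the principal point, pixels), "rvec" (rotation vector, rad) and "tvec" (3), from world to camera coordinates, as OpenCV has them. Camera axes: x right, y down, z forward; pixel columns grow to the right and rows downward; lengths in mm; the calibration is good to about 2 mm. A picture is of the moment at which its call begins: read the wrist's pose just before it. camera_model takes no time and is no camera call; for the wrist camera it gives the pose at the moment of the call.
- ctrl.finish_job(): hands the job in, once; it reports no verdict.
The state is a dict: "time_s": time; "joints": joint angles; "dq": joint speeds; "tau": joint torques, N m; "eef_pos": TCP position; "ee_rot": TCP orientation; "force": force on the tool from outside, world axes, zero at the start; "wrist_torque": the same for the moment, N m; "grip_width": opening from 0.0 (shut) to 1.0 (fully open).
Only numpy, scipy, OpenCV 4.12 (cv2) and the standard library are available. Lean on these libraries where they do the work, as an engineer would, in place of code of your own. Each camera call takes 0.05 s, during which the arm holds its last target.

### The job

Swing the top tray of the orange kit case up and over until it is fully open, take the green-capped vial out of the blue compartmented bin and set it down in the bottom of the case, not dropping it in from above the rim. Then swing the tray back down so that the case is fully closed over the vial. Leave the other vials standing in their compartments and do not disturb the steel bowl.

Things in the scene. Friction and masses are not known exactly. Their poses are not given: they have to be found in the camera images.
- kit: the orange kit case, fixed to the table: an open box 200 (its x) x 130 (its y) x 80 mm high, walls and floor 4 mm thick. Origin: centre of its underside, z up. Its grey tray closes it on top and swings up and over to its -y side.
- tray_arm (a joint): angle q of the tray's links, rad: 0 = closed, 2.55 = fully open (stop). Links are 90 mm long; in the case's (y, z) plane they point along (cos(0.15+q), sin(0.15+q)) from their pivots. The tray stays level, so each of its points runs on an arc of radius 90 mm: straight up at first, then over to -y. It weighs about 0.35 kg and sinks by itself to the open stop when past the top (q = 1.4), else shut.
- tray_grip (a point): centre of the tray's black handle bar, 14 x 14 mm in section, 120 mm long along the case's x, with a post 55 mm to each side of the centre. Closed: 135 mm above the table over the case's centre, q = 0; open: 170 mm farther to the case's -y and 25 mm higher. The tray (200 x 130 x 28 mm) has its rim 26 mm below the bar's centre. Axes as the case's.
- bin: the blue bin, fixed: 178 x 178 mm, outer walls 25 mm high, wall and floor 4 mm thick, with two crossed dividers that make four square compartments, each about 83 mm wide, centred 43 mm from its middle in x and in y. One vial stands in each. Origin: centre of the underside, z up.
- vial_green_center (a point): the vial to pack: amber vial with green cap, upright, 26 mm in diameter (cap 25 mm), 62 mm tall, about 40 g. The point is its centre, half-way up; 35 mm above the table as it stands in the bin. Its z axis points to the cap.
- vial_red_center (a point): the same kind of vial with red cap, to be left standing where it is; its centre.
- vial_yellow_center (a point): the same kind of vial with yellow cap, to be left standing where it is; its centre.
- vial_white_center (a point): the same kind of vial with white cap, to be left standing where it is; its centre.
- bowl_center (a point): empty steel bowl, 100 mm across and 40 mm high, loose on the table, to be left alone; its centre.

How it is judged:
By the outcome, as a careful person would: the job done as asked, in the order asked, and still so for the second after the job is handed in, with the robot touching nothing.
It also fails if it takes over 67 s, if anything falls off the work surface, if the arm or the gripper's body presses on something with over 40 N, if the wrist force passes 120 N, or if a joint passes its speed limit or range.

## Working session

There is one attempt and no reset: what is moved stays moved. The work goes in short steps, Python scripts to look and compute and a tool call to move; the robot and the scene stay as the last step left them, time stands still between calls to the robot, and variables do not carry over. Pictures are saved under pics/ and viewed, and the job is handed in when it is done.

Besides the shell and the picture viewer there is one more tool, called by a JSON object that holds its "op" and its "data", one argument or row to a line. move_arm: Moves the arm, as the interface text tells. Its arguments: {"type":"object","properties":{"series":{"type":"array","items":{"type":"array"}},"force":{"type":"number"}},"required":["series"]}

```bash
ls; mkdir -p pics
python3 - <<'E'
from rig import ctrl
import cv2
print(ctrl.sense())
for n in("scene","side","wrist"):
    print(n,ctrl.camera_model(n))
    p,d=ctrl.capture(n); cv2.imwrite(f"pics/{n}0.png",p[:,:,::-1])
    import numpy as np; np.savez(f"pics/{n}0.npz",p=p,d=d)
E
```

```text
pics
{'time_s': 0.0, 'joints': array([-1.46540584e+00,  3.13460977e-01,  1.49843794e+00,  5.99457849e-06,
        1.33101443e+00, -2.23379769e-01]), 'dq': array([-2.43149691e-03, -3.45822908e-04,  3.15184647e-04, -1.75413422e-03,
        1.22037269e-03, -4.71669364e-06]), 'tau': array([ 1.00946470e-04, -4.12269688e+01, -2.59741491e+01, -1.97721674e-04,
        4.13898902e-03, -2.40404825e-05]), 'eef_pos': array([ 169.49325593, -496.71106409,  303.32907918]), 'ee_rot': array([-6.59027623e-04,  9.86519064e-01,  1.63645041e-01,  4.18404030e-05]), 'force': array([-0.37922184, -0.01172017,  0.43830494]), 'wrist_torque': array([-0.05124643, -0.00237567, -0.01900292]), 'grip_width': 0.9987618784381277}
scene {'fov_y': 55.52000488428932, 'cx': 313.5131509848322, 'cy': 239.7902803474597, 'rvec': array([ 1.99170894,  1.55203718, -0.55784156]), 'tvec': array([-234.23619543, -386.83397144, 1308.03119841])}
side {'fov_y': 45.97276431131484, 'cx': 314.3712551733781, 'cy': 242.40835081690008, 'rvec': array([ 2.40512028, -0.16409214,  0.05739768]), 'tvec': array([-621.15930514,  169.61292888,  930.59354191])}
wrist {'fov_y': 60.23419792573542, 'cx': 323.2251106054448, 'cy': 243.9771346176006, 'rvec': array([-2.35716464,  1.68567625,  0.24574905]), 'tvec': array([-525.46339839,  -37.08148437,  380.42005467])}
```

View pics/scene0.png

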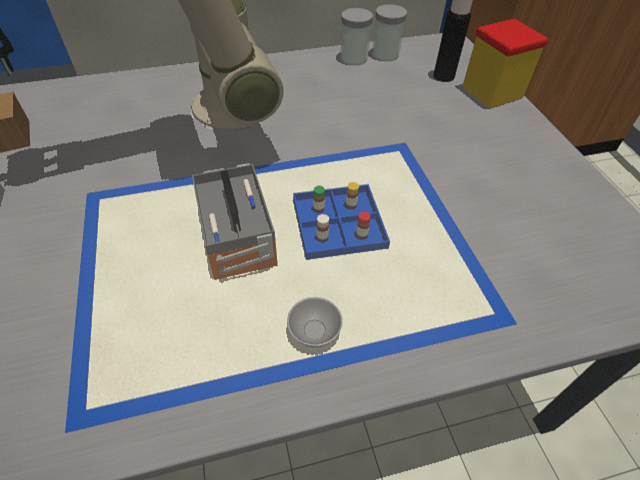

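View pics/side0.png

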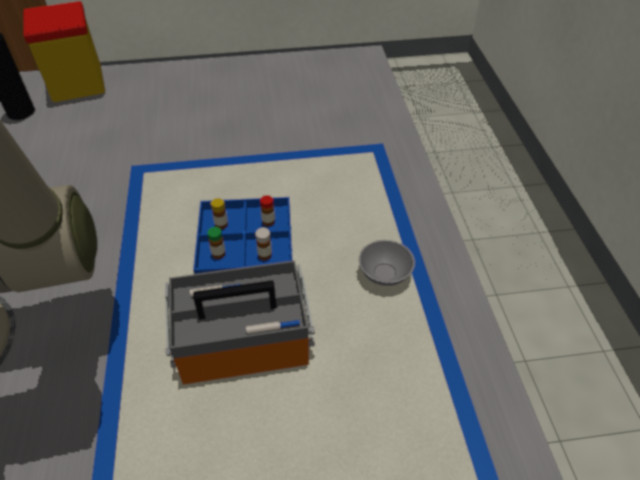

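View pics/wrist0.png

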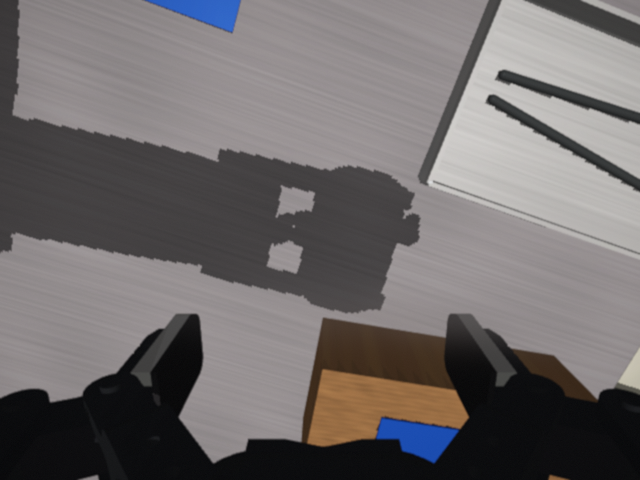

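The scene image shows the kit's black bar at about (230,200). The vials are green (319,190), yellow (353,187), white (322,221) and red (364,217), and the bowl is at (315,322). The side view agrees, with the bar at (235,295) and the green cap at (215,233). Next I measure these in world coordinates.

```bash
cat > h.py <<'E'
import numpy as np, cv2
from rig import ctrl
def K(m):
    f=240/np.tan(np.radians(m["fov_y"])/2); return f,m["cx"],m["cy"]
def cloud(m,d):
    f,cx,cy=K(m); v,u=np.mgrid[0:480,0:640]
    P=np.stack([(u-cx)/f*d,(v-cy)/f*d,d],-1)
    R=cv2.Rodrigues(m["rvec"])[0]
    W=(P-m["tvec"])@R; W[d<=0]=np.nan
    return W
def ray_plane(m,uv,z):
    f,cx,cy=K(m);R=cv2.Rodrigues(m["rvec"])[0]
    c=-R.T@m["tvec"]; r=np.array([(uv[0]-cx)/f,(uv[1]-cy)/f,1.])@R
    return c+r*(z-c[2])/r[2]
E
cat > m0.py <<'E'
from h import *
for n in("scene","side"):
    m=ctrl.camera_model(n); z=np.load(f"pics/{n}0.npz"); p,d=z["p"],z["d"]; W=cloud(m,d)
    h=cv2.cvtColor(p,cv2.COLOR_RGB2HSV); H,S,V=[h[...,i].astype(int) for i in range(3)]
    area=(W[...,0]>200)&(W[...,0]<900)&(abs(W[...,1])<500)
    for name,mk in dict(green=(H>45)&(H<85)&(S>100),yellow=(H>15)&(H<32)&(S>120),red=((H<6)|(H>174))&(S>150)).items():
        q=mk&area&(W[...,2]>40)&(W[...,2]<75)
        vs,us=np.nonzero(q)
        if len(us): print(n,name,len(us),us.mean(),vs.mean(),"ray z60",ray_plane(m,(us.mean(),vs.mean()),60)[:2].round(1),"cloud",np.median(W[q],0).round(1))
    q=(H>100)&(H<125)&(S>120)&area&(W[...,2]>15)&(W[...,2]<32)
    X=W[q]; r=cv2.minAreaRect(X[:,:2].astype(np.float32)); print(n,"bin",r)
    q=area&(W[...,2]>133)&(W[...,2]<155)
    X=W[q]; print(n,"bar",len(X),X.mean(0).round(1),cv2.minAreaRect(X[:,:2].astype(np.float32)),np.percentile(X[:,2],[5,50,95]))
    q=area&(W[...,2]>100)&(W[...,2]<120)
    X=W[q]; print(n,"rim",len(X),cv2.minAreaRect(X[:,:2].astype(np.float32)),np.percentile(X[:,2],[5,50,95]))
    q=area&(W[...,0]>600)&(W[...,2]>25)&(W[...,2]<60); X=W[q]; print(n,'bowl',cv2.minAreaRect(X[:,:2].astype(np.float32)))
p=cv2.imread("pics/scene0.png"); cv2.imwrite("pics/zs.png",cv2.resize(p[140:300,180:400],None,fx=3.6,fy=3.6,interpolation=cv2.INTER_CUBIC))
p=cv2.imread("pics/side0.png"); cv2.imwrite("pics/zd.png",cv2.resize(p[180:400,150:430],None,fx=2.7,fy=2.7,interpolation=cv2.INTER_CUBIC))
E
python3 m0.py
```

```text
scene green 64 318.921875 189.65625 ray z60 [459.7 135.9] cloud [465.2 134.6  65.7]
scene yellow 83 353.03614457831327 187.0722891566265 ray z60 [469.7 211. ] cloud [473.8 209.7  65.2]
scene red 73 364.09589041095893 215.7945205479452 ray z60 [558.1 207.2] cloud [562.9 205.   66.1]
scene bin ((514.6995239257812, 167.04342651367188), (177.61175537109375, 179.68907165527344), 85.93108367919922)
scene bar 547 [419.2 -22.7 142.9] ((404.0821533203125, -25.399688720703125), (86.27399444580078, 311.056640625), 65.2676773071289) [136.25597232 141.65127196 152.98532767]
scene rim 924 ((498.47833251953125, -56.66658020019531), (217.9211883544922, 130.1898651123047), 2.448061466217041) [100.87165686 107.0147975  110.4445681 ]
scene bowl ((705.4353637695312, 65.73319244384766), (366.4530029296875, 210.781982421875), 89.98855590820312)
side green 152 214.30921052631578 233.48026315789474 ray z60 [464.1 132.9] cloud [464.4 128.5  64.1]
side yellow 176 217.39204545454547 209.2215909090909 ray z60 [470.8 194.2] cloud [470.9 200.4  63. ]
side red 124 266.4516129032258 201.65322580645162 ray z60 [563.1 201.8] cloud [563.2 197.6  63.7]
side bin ((514.5519409179688, 165.35662841796875), (178.5335693359375, 174.41683959960938), 86.07594299316406)
side bar 850 [489.1 -58.  139.8] ((398.8528137207031, -30.800025939941406), (57.55947494506836, 325.8556823730469), 79.19066619873047) [134.13340397 140.10311519 142.91306923]
side rim 2234 ((499.7947998046875, -57.46943664550781), (213.14451599121094, 134.50685119628906), 2.4233577251434326) [100.60275522 105.82557189 109.83180458]
side bowl ((706.1156616210938, 62.268890380859375), (365.4654235839844, 210.6389617919922), 89.99347686767578)
```

```bash
true
```

```text
(no output)
```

View pics/zs.png

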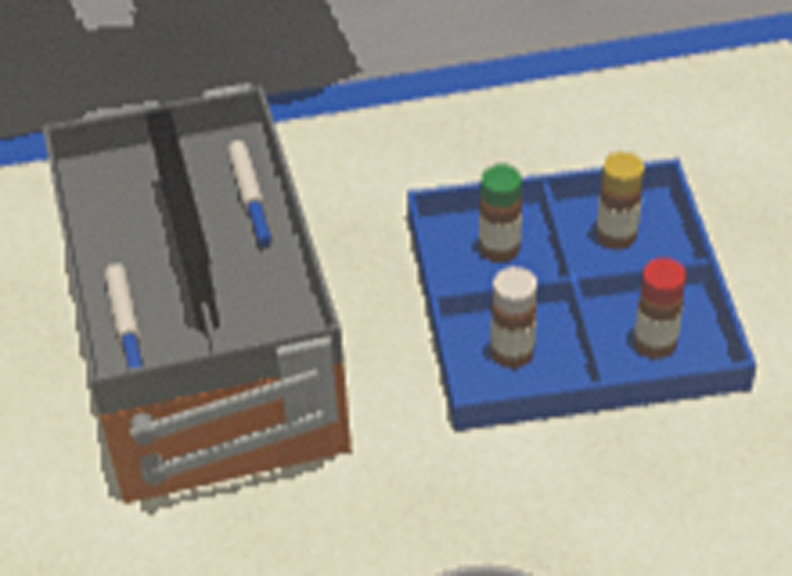

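View pics/zd.png

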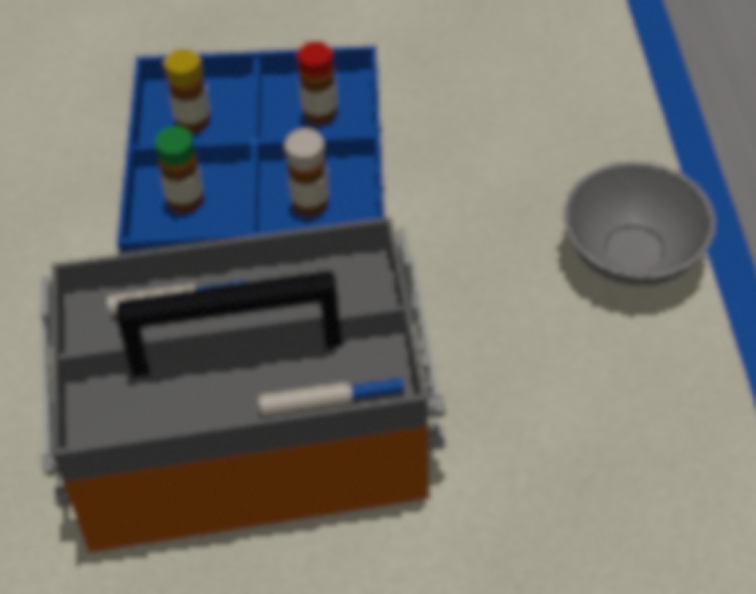

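Run:
```python
from h import *
for n in("scene","side"):
    m=ctrl.camera_model(n); z=np.load(f"pics/{n}0.npz"); p,d=z["p"],z["d"]; W=cloud(m,d)
    dark=p.max(-1)<70
    q=dark&(W[...,2]>134)&(W[...,2]<150)&(W[...,0]>400)&(W[...,0]<600)&(abs(W[...,1]+57)<45)
    X=W[q]; print(n,len(X),cv2.minAreaRect(X[:,:2].astype(np.float32)),X.mean(0), np.percentile(X[:,2],[5,50,95]))
    c,V=np.linalg.eigh(np.cov(X[:,:2].T)); print(V[:,1])
    q=(W[...,2]>30)&(W[...,2]<55)&(W[...,0]>580)&(W[...,0]<800)&(abs(W[...,1]-100)<100)
    X=W[q];print('bowl',len(X),cv2.minAreaRect(X[:,:2].astype(np.float32)))
    # white cap
    h=cv2.cvtColor(p,cv2.COLOR_RGB2HSV)
    q=(h[...,1]<50)&(h[...,2]>150)&(W[...,2]>54)&(W[...,2]<75)&(W[...,0]>500)&(W[...,0]<620)&(W[...,1]>80)&(W[...,1]<170)
    X=W[q];vs,us=np.nonzero(q);print('white',len(X),us.mean(),vs.mean(),X.mean(0))
    q=(W[...,2]>61)&(W[...,2]<70)&(W[...,0]>420)&(W[...,0]<620)&(W[...,1]>70)&(W[...,1]<260)
    nl,lab,st,ce=cv2.connectedComponentsWithStats(q.astype(np.uint8))
    for i in range(1,nl):
        if st[i,4]>10: X=W[lab==i]; print('top',st[i,4],ce[i].round(1),X.mean(0).round(1),cv2.minAreaRect(X[:,:2].astype(np.float32)))
```

```text
scene 310 ((501.12774658203125, -56.96514892578125), (118.03067779541016, 13.401290893554688), 2.2314529418945312) [505.48391497 -56.94668762 141.08011234] [138.28919908 141.27098364 143.15853172]
[-0.99923263 -0.03916817]
bowl 589 ((696.62353515625, 49.18472671508789), (97.46334838867188, 206.3097686767578), 89.88484191894531)
white 88 322.5568181818182 218.32954545454547 [549.5604756  119.79154176  65.90728435]
top 84 [352.8 186.1] [471.7 209.4  65.2] ((470.6180419921875, 209.66795349121094), (22.52544593811035, 24.004547119140625), 43.444190979003906)
top 88 [318.9 189.6] [465.  134.4  65.4] ((464.18438720703125, 134.83843994140625), (21.860910415649414, 23.608413696289062), 75.93354034423828)
top 95 [364.1 216.1] [563.8 204.7  65.7] ((562.59619140625, 204.9454345703125), (25.944795608520508, 23.215492248535156), 9.284814834594727)
top 98 [322.6 218.6] [550.  119.7  65.7] ((549.5215454101562, 119.1882553100586), (22.85765266418457, 23.241601943969727), 16.8884334564209)
side 745 ((499.62518310546875, -58.757389068603516), (119.34815979003906, 17.09547996520996), 2.208556652069092)
[... 183 characters left out ...]
894287109375), 89.91154479980469)
white 74 262.1081081081081 232.56756756756758 [549.17189388 118.65590888  64.96015933]
top 107 [266.3 199.6] [563.1 202.6  64.6] ((563.6957397460938, 204.09754943847656), (26.145084381103516, 23.402196884155273), 69.4732894897461)
top 111 [217.2 202.6] [471.3 207.2  64.7] ((470.95843505859375, 208.1973114013672), (22.781641006469727, 25.34722328186035), 0.43005144596099854)
top 124 [214.  232.1] [464.2 132.   64.6] ((464.031982421875, 133.02020263671875), (23.701717376708984, 25.894935607910156), 11.069851875305176)
top 124 [262.5 233.2] [549.8 117.3  64.8] ((550.1036376953125, 117.34645080566406), (22.272319793701172, 26.867555618286133), 26.76357650756836)
```

Zoomed in, the links rise from their pivots on the left (world -y) side at about (145,430) to the right at about (320,375). So the tray opens to world -y, as long as the case yaw is about +2.3°. The kit centre is about (500,-58). I'll write a pose helper, then move over the bar.

```bash
cat >> h.py <<'E'
def plan(cmd,yaw,tgt,tyaw):
    """cmd/tgt TCP mm, yaw=world angle of tool x, deg, tool down -> tool shift, turn"""
    a=np.radians(yaw); x=np.array([np.cos(a),np.sin(a),0]); y=np.array([np.sin(a),-np.cos(a),0])
    D=np.array(tgt)-np.array(cmd)
    return np.round([D@x,D@y,-D[2]],1), round(yaw-tyaw,2)
def yaw_now():
    w,x,y,z=ctrl.sense()["ee_rot"]; return np.degrees(2*np.arctan2(y,x))
E
python3 -c "
from h import *
print(yaw_now(),plan([169.5,-496.9,303.9],18.84,[500.2,-57.8,290],2.3))"
```

```text
18.839923396166647 (array([ 454.8, -308.8,   13.9]), 16.54)
```

{"op": "move_arm", "data": {
  "series": [
    [[454.8, -308.8, 13.9], 16.5, 1],
    [[454.8, -308.8, 13.9], 16.5, 1],
    [[454.8, -308.8, 13.9], 16.5, 1],
    [[454.8, -308.8, 13.9], 16.5, 1],
    [[454.8, -308.8, 13.9], 16.5, 1],
    [[454.8, -308.8, 13.9], 16.5, 1],
    [[454.8, -308.8, 13.9], 16.5, 1],
    [[454.8, -308.8, 13.9], 16.5, 1],
    [[454.8, -308.8, 13.9], 16.5, 1],
    [[454.8, -308.8, 13.9], 16.5, 1]
  ]
}}

```text
time_s: 1.4
eef_pos: [501.2, -55.4, 289.4]
ee_rot: [-0.0, 1.0, 0.023, -0.0]
force: [-0.1, -0.6, -0.4]
grip_width: 1.002
```

{"op": "move_arm", "data": {
  "series": [
    [[0, 0, 0], 0, 1],
    [[0, 0, 0], 0, 1]
  ]
}}

```text
time_s: 1.65
eef_pos: [499.8, -58.7, 290.1]
ee_rot: [0.0, 1.0, 0.02, -0.0]
force: [-0.7, -0.8, 0.5]
grip_width: 0.996
```

Run:
```python
from h import *
s=ctrl.sense(); print(s["eef_pos"],yaw_now(),s["joints"],s["force"],s["time_s"])
m=ctrl.camera_model("wrist"); p,d=ctrl.capture("wrist"); cv2.imwrite("pics/w1.png",p[:,:,::-1]); W=cloud(m,d)
dark=p.max(-1)<70
q=dark&(W[...,2]>136)&(W[...,2]<148)&(W[...,0]>420)&(W[...,0]<580)&(abs(W[...,1]+57)<35)
X=W[q]; print(len(X),cv2.minAreaRect(X[:,:2].astype(np.float32)),X.mean(0)) if len(X) else 0
```

```text
[499.79733548 -58.74802193 290.07636789] 2.2465388736655374 [-3.50154858e-01  2.76384525e-01  1.58367930e+00 -1.77343070e-04
  1.28155326e+00  1.18148255e+00] [-0.69913766 -0.75455452  0.47278481] 1.65
5068 ((501.2403869628906, -57.98830795288086), (119.1732406616211, 14.032599449157715), 2.2617902755737305) [506.01550413 -57.83522483 142.76867562]
```

View pics/w1.png

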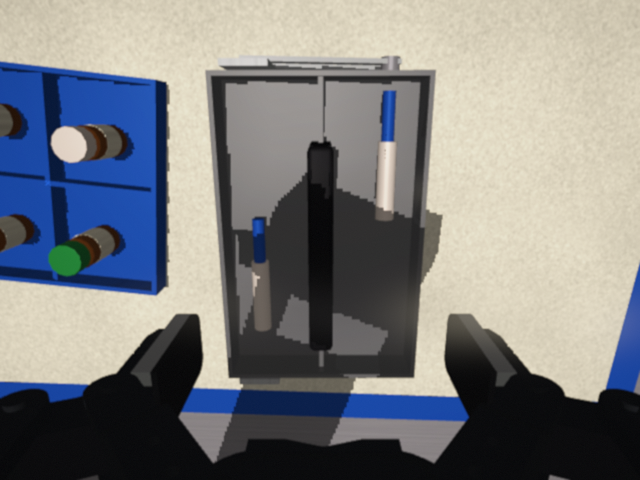

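The wrist view shows the bar at about (320,245), centred between the fingers. It measures (501.2,-58.0) with a yaw of 2.26°. The link pivots are at (390,62), on the -y side, which confirms the swing direction. Descending to grip the bar.

{"op": "move_arm", "data": {
  "series": [
    [[1, 0, 50], 0, 1],
    [[1, 0, 90], 0, 1],
    [[1, 0, 100], 0, 1],
    [[1, 0, 100], 0, 1],
    [[1, 0, 100], 0, 0],
    [[1, 0, 100], 0, 0],
    [[1, 0, 100], 0, 0],
    [[1, 0, 100], 0, 0],
    [[1, 0, 100], 0, 0],
    [[1, 0, 100], 0, 0]
  ],
  "force": 40
}}

```text
time_s: 2.95
eef_pos: [501.3, -57.2, 190.3]
ee_rot: [-0.0, 1.0, 0.02, 0.0]
force: [-0.7, 5.3, 5.4]
grip_width: 0.156
```

Run:
```python
from h import *
s=ctrl.sense(); print(s["eef_pos"],yaw_now(),s["force"],s["grip_width"],s["time_s"])
c=np.cos;S=np.sin
for q in np.arange(0,2.56,.1275): print(round(q,3),round(90*(c(.15+q)-c(.15)),1),round(90*(S(.15+q)-S(.15)),1))
```

```text
[501.2855942  -57.19508421 190.34163835] 2.3426969671926683 [-0.70139222  5.29504408  5.35251445] 0.15576978430776367 2.95
0.0 0.0 0.0
0.128 -2.4 11.2
0.255 -6.3 22.0
0.382 -11.5 32.2
0.51 -17.9 41.7
0.638 -25.5 50.3
0.765 -34.1 57.9
0.893 -43.6 64.3
1.02 -53.9 69.4
1.148 -64.7 73.2
1.275 -75.9 75.6
1.402 -87.3 76.5
1.53 -98.8 76.0
1.658 -110.1 74.0
1.785 -121.0 70.6
1.912 -131.5 65.9
2.04 -141.2 59.8
2.168 -150.1 52.6
2.295 -158.0 44.3
2.422 -164.8 35.0
2.55 -170.4 25.0
```

The grip width is 13.3 mm, which matches the bar. Starting the arc with a short check section.

{"op": "move_arm", "data": {
  "series": [
    [[0, 0.5, -5], 0, 0],
    [[0, 2.4, -11.2], 0, 0],
    [[0, 4.2, -17], 0, 0],
    [[0, 6.3, -22], 0, 0],
    [[0, 6.3, -22], 0, 0]
  ]
}}

```text
time_s: 3.58
eef_pos: [501.5, -63.5, 212.4]
ee_rot: [-0.001, 1.0, 0.02, 0.0]
force: [0.8, 7.2, -0.4]
grip_width: 0.156
```

{"op": "move_arm", "data": {
  "series": [
    [[0, 5.2, -10.2], 0, 0],
    [[0, 11.6, -19.7], 0, 0],
    [[0, 19.2, -28.3], 0, 0],
    [[0, 27.8, -35.9], 0, 0],
    [[0, 37.3, -42.3], 0, 0],
    [[0, 47.6, -47.4], 0, 0],
    [[0, 58.4, -51.2], 0, 0],
    [[0, 69.6, -53.6], 0, 0],
    [[0, 81, -54.5], 0, 0],
    [[0, 92.5, -54], 0, 0]
  ]
}}

```text
time_s: 4.82
eef_pos: [505.3, -157.6, 266.3]
ee_rot: [0.001, 1.0, 0.02, 0.0]
force: [-0.2, 1.5, 0.1]
grip_width: 0.155
```

{"op": "move_arm", "data": {
  "series": [
    [[0, 11.3, 2], 0, 0],
    [[0, 22.2, 5.4], 0, 0],
    [[0, 32.7, 10.1], 0, 0],
    [[0, 42.4, 16.2], 0, 0],
    [[0, 51.3, 23.4], 0, 0],
    [[0, 59.2, 31.7], 0, 0],
    [[0, 66, 41], 0, 0],
    [[0, 71.2, 50], 0, 0],
    [[0, 71.2, 50], 0, 0]
  ]
}}

```text
time_s: 5.95
eef_pos: [508.1, -227.4, 215.5]
ee_rot: [-0.001, 1.0, 0.02, -0.0]
force: [1.0, 1.1, -1.3]
grip_width: 0.156
```

Run:
```python
from h import *
s=ctrl.sense(); print(s["eef_pos"],yaw_now(),s["force"],s["grip_width"],s["time_s"])
p,d=ctrl.capture("side"); cv2.imwrite("pics/side1.png",p[:,:,::-1])
```

```text
[ 508.09711401 -227.35071958  215.49452406] 2.337239167444873 [ 0.95607197  1.09142513 -1.29097261] 0.1556556422089547 5.95
```

View pics/side1.png

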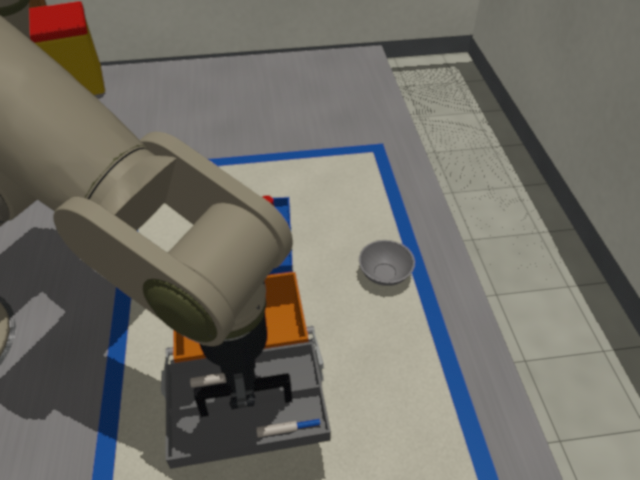

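The side view shows the tray fully over to -y at about (245,405), with the orange case interior exposed at (285,300). Releasing and rising, then on to the green vial.

{"op": "move_arm", "data": {
  "series": [
    [[0, 0, 0], 0, 0.6],
    [[0, 0, 0], 0, 0.6],
    [[0, 0, 0], 0, 0.6],
    [[0, 0, -20], 0, 0.6],
    [[0, 0, -60], 0, 0.6],
    [[0, 0, -114], 0, 0.6],
    [[0, 0, -114], 0, 0.6],
    [[0, 0, -114], 0, 0.6]
  ]
}}

```text
time_s: 7.0
eef_pos: [508.0, -227.5, 329.2]
ee_rot: [-0.0, 1.0, 0.02, -0.0]
force: [0.4, 0.8, 0.0]
grip_width: 0.597
```

Run:
```python
from h import *
s=ctrl.sense(); print(s["eef_pos"],yaw_now(),s["force"],s["grip_width"],s["time_s"])
print(plan([508.1,-227.6,330],2.34,[464.2,133.7,230],86))
```

```text
[ 507.98252692 -227.46783225  329.20269826] 2.3385203570284703 [0.44513069 0.75486205 0.01054543] 0.5974640694121016 7.0
(array([ -29.1, -362.8,  100. ]), -83.66)
```

{"op": "move_arm", "data": {
  "series": [
    [[-29.1, -362.8, 40], -83.6, 0.6],
    [[-29.1, -362.8, 40], -83.6, 0.6],
    [[-29.1, -362.8, 40], -83.6, 0.6],
    [[-29.1, -362.8, 40], -83.6, 0.6],
    [[-29.1, -362.8, 40], -83.6, 0.6],
    [[-29.1, -362.8, 40], -83.6, 0.6],
    [[-29.1, -362.8, 100], -83.6, 0.6],
    [[-29.1, -362.8, 100], -83.6, 0.6],
    [[-29.1, -362.8, 100], -83.6, 0.6],
    [[-29.1, -362.8, 100], -83.6, 0.6]
  ]
}}

```text
time_s: 8.25
eef_pos: [464.3, 133.6, 229.9]
ee_rot: [-0.0, 0.733, 0.68, -0.0]
force: [-0.8, -0.2, 0.6]
grip_width: 0.6
```

{"op": "move_arm", "data": {
  "series": [
    [[0, 0, 0], 0, 0.6],
    [[0, 0, 0], 0, 0.6]
  ]
}}

```text
time_s: 8.5
eef_pos: [464.3, 133.6, 230.2]
ee_rot: [0.0, 0.732, 0.681, 0.0]
force: [0.2, -0.8, 1.0]
grip_width: 0.604
```

Run:
```python
from h import *
s=ctrl.sense(); print(s["eef_pos"],yaw_now(),s["joints"],s["force"],s["grip_width"],s["time_s"])
m=ctrl.camera_model("wrist"); p,d=ctrl.capture("wrist"); cv2.imwrite("pics/w2.png",p[:,:,::-1]); W=cloud(m,d)
h=cv2.cvtColor(p,cv2.COLOR_RGB2HSV); q=(h[...,0]>45)&(h[...,0]<85)&(h[...,1]>100)&(W[...,2]>62)
X=W[q]; print(len(X),cv2.minAreaRect(X[:,:2].astype(np.float32)),X.mean(0))
(u,v),r=cv2.minEnclosingCircle(np.argwhere(q)[:,::-1].astype(np.float32)); print(u,v,r,ray_plane(m,(u,v),66))
p,d=ctrl.capture("side"); cv2.imwrite("pics/side2.png",p[:,:,::-1])
q=(W[...,2]>18)&(W[...,2]<28)&(h[...,0]>100)&(h[...,0]<125)&(h[...,1]>100)&(W[...,1]<280);X=W[q];print(cv2.minAreaRect(X[:,:2].astype(np.float32)))
```

```text
[464.3395215  133.63978595 230.18273415] 85.88084086320049 [3.71364811e-02 2.96080252e-01 1.72531278e+00 4.66552192e-05
 1.11975097e+00 1.09009043e-01] [ 0.1815143  -0.84599023  0.95414839] 0.6044869863031515 8.5
1321 ((464.9033508300781, 134.47586059570312), (24.11944580078125, 24.090984344482422), 68.26788330078125) [464.96256705 134.83570211  67.05961883]
322.83099365234375 245.1971893310547 20.848241806030273 [464.90217263 134.60616519  66.        ]
((516.1278076171875, 166.69903564453125), (177.817138671875, 178.4295654296875), 85.8902816772461)
```

View pics/w2.png

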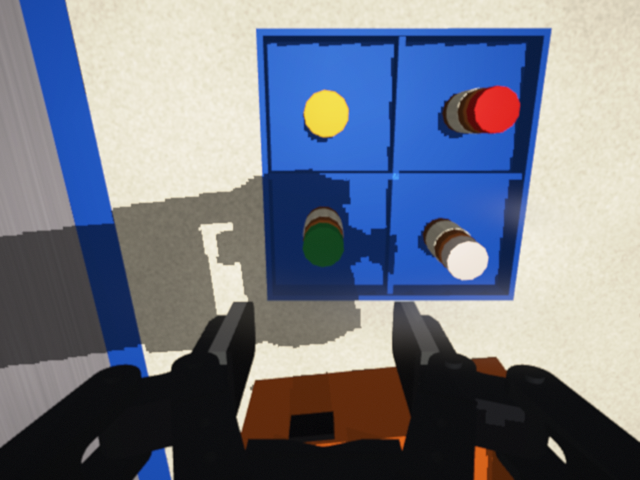

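View pics/side2.png

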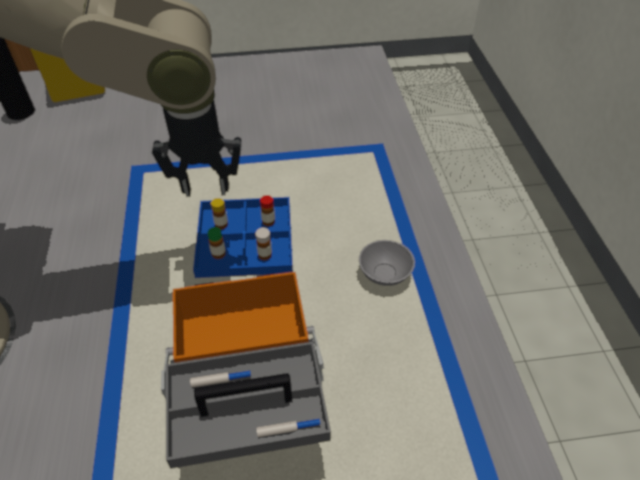

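The wrist view shows the green cap at (323,245) in its own compartment, and refines the vial to (464.8,134.5). The side view shows the tray resting at the open stop and the case looking empty. Descending to grasp.

{"op": "move_arm", "data": {
  "series": [
    [[0.7, 0.5, 50], 0, 0.6],
    [[0.7, 0.5, 90], 0, 0.6],
    [[0.7, 0.5, 120], 0, 0.6],
    [[0.7, 0.5, 134], 0, 0.6],
    [[0.7, 0.5, 134], 0, 0.6],
    [[0.7, 0.5, 134], 0, 0.1],
    [[0.7, 0.5, 134], 0, 0.1],
    [[0.7, 0.5, 134], 0, 0.1],
    [[0.7, 0.5, 134], 0, 0.1],
    [[0.7, 0.5, 134], 0, 0.1]
  ],
  "force": 30
}}

```text
time_s: 9.85
eef_pos: [465.4, 134.4, 97.1]
ee_rot: [0.001, 0.732, 0.682, 0.001]
force: [-1.5, -0.5, 7.7]
grip_width: 0.294
```

{"op": "move_arm", "data": {
  "series": [
    [[0, 0, 0], 0, 0.1],
    [[0, 0, -20], 0, 0.1],
    [[0, 0, -60], 0, 0.1],
    [[0, 0, -110], 0, 0.1],
    [[0, 0, -134], 0, 0.1],
    [[0, 0, -134], 0, 0.1],
    [[0, 0, -134], 0, 0.1]
  ]
}}

```text
time_s: 10.72
eef_pos: [464.4, 134.4, 229.0]
ee_rot: [-0.0, 0.732, 0.682, -0.001]
force: [0.2, -0.4, -0.2]
grip_width: 0.29
```

Run:
```python
from h import *
s=ctrl.sense(); print(s["eef_pos"],yaw_now(),s["force"],s["grip_width"],s["time_s"])
p,d=ctrl.capture("wrist"); cv2.imwrite("pics/w3.png",p[:,:,::-1])
m=ctrl.camera_model("wrist");W=cloud(m,d)
m=ctrl.camera_model("side"); p,d=ctrl.capture("side"); cv2.imwrite("pics/side3.png",p[:,:,::-1]);W=cloud(m,d)
q=(p[...,0]>110)&(p[...,2]<80)&(W[...,2]>-5)&(W[...,2]<15)&(W[...,0]>380)&(W[...,0]<620)&(abs(W[...,1]+57)<70)
X=W[q];print(len(X),X.mean(0),X.min(0),X.max(0))
```

```text
[464.4190182  134.35453898 229.02878252] 85.93741400386223 [ 0.23661452 -0.41051279 -0.18283826] 0.28955207343148837 10.725
4049 [495.56875273 -36.40530719   2.95370824] [401.77505067 -79.91108718  -2.26720138] [595.61719389   4.57719621  13.39612081]
```

View pics/w3.png

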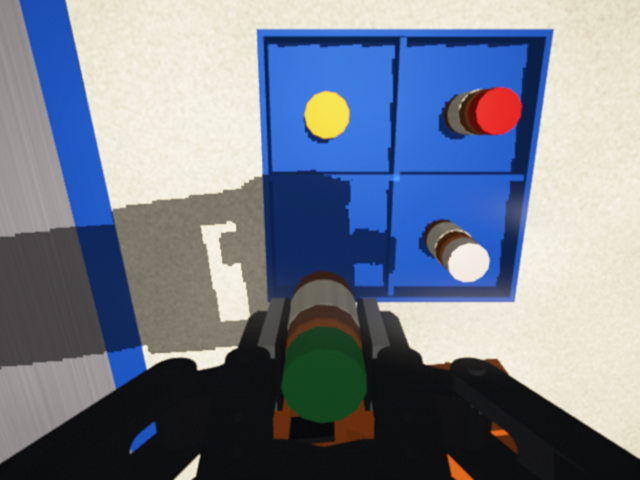

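View pics/side3.png

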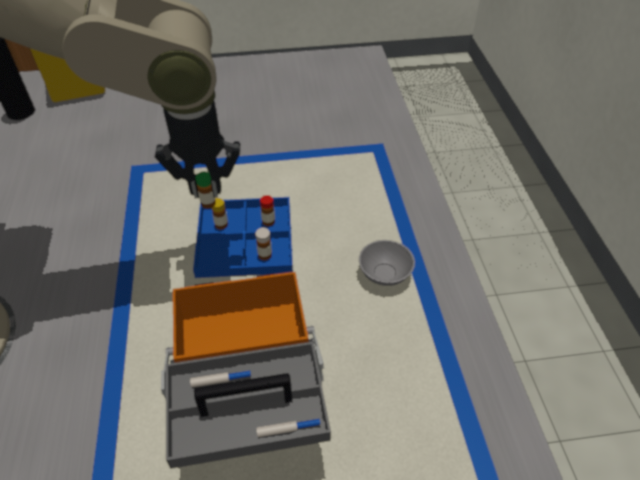

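The vial is held upright in the wrist view, with the cap at (323,372). The other three are undisturbed. Moving over the case.

```bash
python3 -c "
from h import *
print(plan([464.75,134.36,230],85.94,[500,-48,230],92.3))"
```

```text
(array([-179.4,   48.1,   -0. ]), -6.36)
```

{"op": "move_arm", "data": {
  "series": [
    [[-45, 12, 0], -1.6, 0.1],
    [[-90, 24, 0], -3.2, 0.1],
    [[-135, 36, 0], -4.8, 0.1],
    [[-165, 44, 0], -6, 0.1],
    [[-179.4, 48.1, 0], -6.4, 0.1],
    [[-179.4, 48.1, 0], -6.4, 0.1],
    [[-179.4, 48.1, 50], -6.4, 0.1],
    [[-179.4, 48.1, 90], -6.4, 0.1],
    [[-179.4, 48.1, 90], -6.4, 0.1],
    [[-179.4, 48.1, 90], -6.4, 0.1]
  ]
}}

```text
time_s: 12.08
eef_pos: [500.7, -47.5, 141.5]
ee_rot: [0.001, 0.692, 0.722, 0.0]
force: [0.2, 0.1, 0.4]
grip_width: 0.293
```

Run:
```python
from h import *
s=ctrl.sense(); print(s["eef_pos"],yaw_now(),s["force"],s["grip_width"],s["time_s"])
p,d=ctrl.capture("scene"); cv2.imwrite("pics/s4.png",cv2.resize(p[100:340,140:460,::-1],None,fx=2.4,fy=2.4))
```

```text
[500.72976363 -47.49221758 141.48101879] 92.38574937279132 [0.2370437  0.13724451 0.38865398] 0.29309026742032557 12.075
```

View pics/s4.png

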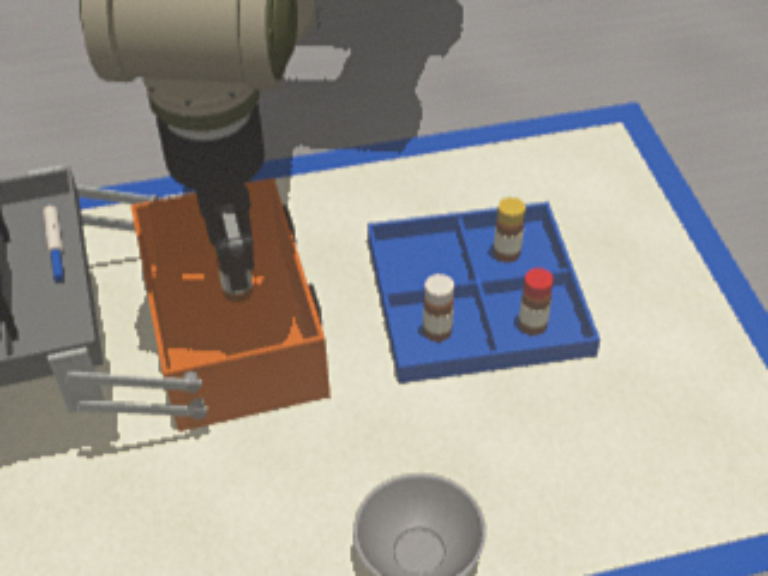

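The scene view shows the vial tip at (235,290) inside the case mouth, clear of the walls and the tray. Lowering.

{"op": "move_arm", "data": {
  "series": [
    [[0, 0, 20], 0, 0.1],
    [[0, 0, 35], 0, 0.1],
    [[0, 0, 41], 0, 0.1],
    [[0, 0, 43], 0, 0.1],
    [[0, 0, 43], 0, 0.1],
    [[0, 0, 43], 0, 0.1]
  ]
}}

```text
time_s: 12.88
eef_pos: [500.3, -48.0, 97.3]
ee_rot: [0.0, 0.693, 0.721, 0.0]
force: [-1.1, -0.4, -0.3]
grip_width: 0.295
```

{"op": "move_arm", "data": {
  "series": [
    [[0, 0, 0.5], 0, 0.1],
    [[0, 0, 1], 0, 0.1],
    [[0, 0, 1], 0, 0.1]
  ]
}}

```text
time_s: 13.25
eef_pos: [500.3, -48.0, 97.1]
ee_rot: [0.0, 0.692, 0.721, 0.0]
force: [-4.2, 0.0, 12.2]
grip_width: 0.291
```

The force of about 12 N upward shows the vial is on the floor. Releasing, then rising straight up.

{"op": "move_arm", "data": {
  "series": [
    [[0, 0, 0], 0, 0.55],
    [[0, 0, 0], 0, 0.55],
    [[0, 0, 0], 0, 0.55],
    [[0, 0, -15], 0, 0.55],
    [[0, 0, -45], 0, 0.55],
    [[0, 0, -95], 0, 0.55],
    [[0, 0, -154], 0, 0.55],
    [[0, 0, -224], 0, 0.55],
    [[0, 0, -224], 0, 0.55],
    [[0, 0, -224], 0, 0.55]
  ]
}}

```text
time_s: 14.5
eef_pos: [499.9, -47.9, 320.3]
ee_rot: [0.0, 0.693, 0.721, 0.0]
force: [0.7, -0.2, -0.4]
grip_width: 0.549
```

Run:
```python
from h import *
s=ctrl.sense(); print(s["eef_pos"],yaw_now(),s["force"],s["grip_width"],s["time_s"])
m=ctrl.camera_model("wrist"); p,d=ctrl.capture("wrist"); cv2.imwrite("pics/w5.png",p[:,:,::-1]);W=cloud(m,d)
h=cv2.cvtColor(p,cv2.COLOR_RGB2HSV); q=(h[...,0]>45)&(h[...,0]<85)&(h[...,1]>100)&(W[...,2]>50)
X=W[q]; print(len(X),X.mean(0))
print(plan([500,-48,320],92.34,[508.1,-227.6,320],2.34))
```

```text
[499.86988099 -47.882948   320.25864546] 92.34012630078895 [ 0.69370809 -0.20987886 -0.37147466] 0.5491242956726317 14.5
718 [500.59760026 -47.62473201  66.96512462]
(array([-179.8,    0.8,   -0. ]), 90.0)
```

View pics/w5.png

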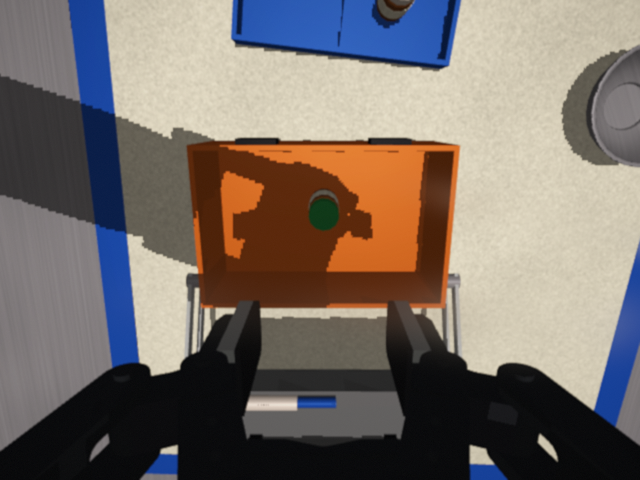

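The wrist view shows the vial upright on the case floor, its cap at (323,210) and z = 67. Going back to the tray handle.

{"op": "move_arm", "data": {
  "series": [
    [[-60, 0, 0], 10, 0.6],
    [[-120, 0, 0], 20, 0.6],
    [[-179.8, 0.8, 0], 30, 0.6],
    [[-179.8, 0.8, 0], 40, 0.6],
    [[-179.8, 0.8, 0], 50, 0.6],
    [[-179.8, 0.8, 0], 60, 0.6],
    [[-179.8, 0.8, 0], 70, 0.6],
    [[-179.8, 0.8, 0], 80, 0.6],
    [[-179.8, 0.8, 0], 90, 0.6],
    [[-179.8, 0.8, 0], 90, 0.6]
  ]
}}

```text
time_s: 15.8
eef_pos: [508.0, -227.4, 318.5]
ee_rot: [-0.001, 1.0, 0.021, -0.001]
force: [0.0, 0.2, -1.2]
grip_width: 0.601
```

{"op": "move_arm", "data": {
  "series": [
    [[0, 0, 0], 0, 0.6],
    [[0, 0, 0], 0, 0.6]
  ]
}}

```text
time_s: 16.05
eef_pos: [508.2, -227.5, 319.7]
ee_rot: [-0.0, 1.0, 0.021, -0.0]
force: [-0.5, 1.7, -0.0]
grip_width: 0.599
```

Run:
```python
from h import *
s=ctrl.sense(); print(s["eef_pos"],yaw_now(),s["force"],s["grip_width"],s["time_s"])
m=ctrl.camera_model("wrist"); p,d=ctrl.capture("wrist"); cv2.imwrite("pics/w6.png",p[:,:,::-1]); W=cloud(m,d)
q=(p.max(-1)<70)&(W[...,2]>161)&(W[...,2]<176)&(W[...,0]>425)&(W[...,0]<590)&(abs(W[...,1]+228)<35)
X=W[q]; print(len(X),cv2.minAreaRect(X[:,:2].astype(np.float32)),X.mean(0))
```

```text
[ 508.21182013 -227.53336741  319.65671087] 2.4479352016817844 [-0.50904965  1.73567471 -0.03711227] 0.5992763882851079 16.05
4845 ((507.94390869140625, -228.28912353515625), (119.40626525878906, 13.989602088928223), 2.0412161350250244) [ 512.95617895 -227.99664887  167.80597139]
```

View pics/w6.png

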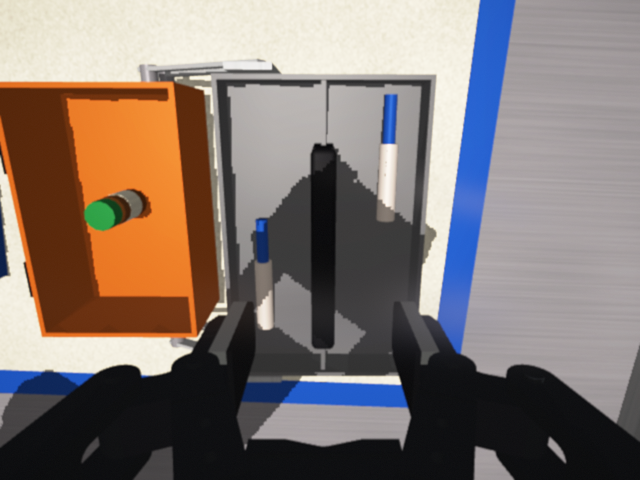

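The bar at (323,245) is centred between the fingers and measures (508,-228). Descending and gripping.

{"op": "move_arm", "data": {
  "series": [
    [[0, 0.3, 50], 0, 0.6],
    [[0, 0.3, 90], 0, 0.6],
    [[0, 0.3, 105], 0, 0.6],
    [[0, 0.3, 105], 0, 0.6],
    [[0, 0.3, 105], 0, 0],
    [[0, 0.3, 105], 0, 0],
    [[0, 0.3, 105], 0, 0],
    [[0, 0.3, 105], 0, 0],
    [[0, 0.3, 105], 0, 0],
    [[0, 0.3, 105], 0, 0]
  ],
  "force": 40
}}

```text
time_s: 17.35
eef_pos: [508.6, -227.4, 216.4]
ee_rot: [-0.0, 1.0, 0.021, 0.001]
force: [-0.9, 6.2, 6.0]
grip_width: 0.152
```

Run:
```python
from h import *
s=ctrl.sense(); print(s["eef_pos"],yaw_now(),s["force"],s["grip_width"],s["time_s"])
c=np.cos;S=np.sin
for q0,q1,n in((2.55,1.275,10),(1.275,0.12,10)):
  for q in np.linspace(q0,q1,n+1): print(round(q,3),round(-90*(c(.15+q)-c(.15+q0)),1),round(-90*(S(.15+q)-S(.15+q0)),1))
```

```text
[ 508.61944859 -227.37788583  216.36182074] 2.3539048729101864 [-0.88833053  6.18842096  5.96376063] 0.1515932521147802 17.35
2.55 -0.0 -0.0
2.422 -5.6 -10.0
2.295 -12.3 -19.3
2.168 -20.2 -27.6
2.04 -29.1 -34.8
1.912 -38.9 -40.9
1.785 -49.3 -45.6
1.657 -60.3 -49.0
1.53 -71.6 -51.0
1.402 -83.0 -51.5
1.275 -94.4 -50.6
1.275 -0.0 -0.0
1.16 -10.2 2.1
1.044 -20.0 5.4
0.928 -29.5 9.7
0.813 -38.3 15.2
0.698 -46.5 21.6
0.582 -53.9 28.9
0.466 -60.4 37.0
0.351 -65.9 45.8
0.236 -70.3 55.2
0.12 -73.7 65.0
```

{"op": "move_arm", "data": {
  "series": [
    [[0, -5.6, -10], 0, 0],
    [[0, -12.3, -19.3], 0, 0],
    [[0, -20.2, -27.6], 0, 0],
    [[0, -29.1, -34.8], 0, 0],
    [[0, -38.9, -40.9], 0, 0],
    [[0, -49.3, -45.6], 0, 0],
    [[0, -60.3, -49], 0, 0],
    [[0, -71.6, -51], 0, 0],
    [[0, -83, -51.5], 0, 0],
    [[0, -94.4, -50.6], 0, 0]
  ]
}}

```text
time_s: 18.6
eef_pos: [504.7, -132.7, 267.0]
ee_rot: [0.0, 1.0, 0.02, 0.001]
force: [3.4, -0.1, 6.0]
grip_width: 0.154
```

{"op": "move_arm", "data": {
  "series": [
    [[0, -10.2, 2.1], 0, 0],
    [[0, -20, 5.4], 0, 0],
    [[0, -29.5, 9.7], 0, 0],
    [[0, -38.3, 15.2], 0, 0],
    [[0, -46.5, 21.6], 0, 0],
    [[0, -53.9, 28.9], 0, 0],
    [[0, -60.4, 37], 0, 0],
    [[0, -65.9, 45.8], 0, 0],
    [[0, -70.3, 55.2], 0, 0],
    [[0, -73.7, 65], 0, 0]
  ]
}}

```text
time_s: 19.85
eef_pos: [501.7, -58.8, 200.4]
ee_rot: [-0.0, 1.0, 0.021, 0.001]
force: [7.5, -0.0, -3.0]
grip_width: 0.153
```

{"op": "move_arm", "data": {
  "series": [
    [[0, -0.9, 3.5], 0, 0],
    [[0, -1.7, 7], 0, 0],
    [[0, -2.2, 10.3], 0, 0],
    [[0, -2.2, 10.6], 0, 0],
    [[0, -2.2, 10.6], 0, 0]
  ]
}}

```text
time_s: 20.48
eef_pos: [501.7, -57.0, 191.3]
ee_rot: [-0.0, 1.0, 0.021, 0.001]
force: [3.6, 1.3, 9.5]
grip_width: 0.156
```

{"op": "move_arm", "data": {
  "series": [
    [[0, 0, 0.5], 0, 0],
    [[0, 0, 0.5], 0, 0]
  ]
}}

```text
time_s: 20.72
eef_pos: [501.7, -57.0, 191.2]
ee_rot: [0.0, 1.0, 0.021, 0.001]
force: [1.4, 1.0, 13.6]
grip_width: 0.155
```

Contact at the closed stop: the TCP is 25 mm below the height at which it gripped the open tray. Releasing and retreating.

{"op": "move_arm", "data": {
  "series": [
    [[0, 0, 0], 0, 0.6],
    [[0, 0, 0], 0, 0.6],
    [[0, 0, 0], 0, 0.6],
    [[0, 0, -20], 0, 0.6],
    [[0, 0, -60], 0, 0.6],
    [[0, 0, -110], 0, 0.6],
    [[0, 100, -130], 0, 0.6],
    [[0, 160, -130], 0, 0.6],
    [[0, 220, -130], 0, 0.6],
    [[0, 220, -130], 0, 0.6]
  ]
}}

```text
time_s: 21.98
eef_pos: [509.7, -280.3, 319.0]
ee_rot: [-0.0, 1.0, 0.019, -0.0]
force: [0.9, 1.0, -0.1]
grip_width: 0.604
```

{"op": "move_arm", "data": {
  "series": [
    [[0, 80, 0], 0, 0.6],
    [[0, 80, 0], 0, 0.6],
    [[0, 80, 0], 0, 0.6]
  ]
}}

```text
time_s: 22.35
eef_pos: [513.2, -358.3, 318.5]
ee_rot: [-0.001, 1.0, 0.02, -0.001]
force: [0.4, 0.1, 0.2]
grip_width: 0.603
```

Run:
```python
from h import *
s=ctrl.sense(); print(s["eef_pos"],s["force"],s["grip_width"],s["time_s"])
for n in("scene","side"):
    m=ctrl.camera_model(n); p,d=ctrl.capture(n); cv2.imwrite(f"pics/{n}9.png",p[:,:,::-1]); W=cloud(m,d)
    z=np.load(f"pics/{n}0.npz"); W0=cloud(m,z["d"])
    dark=lambda p,W:(p.max(-1)<70)&(W[...,2]>134)&(W[...,2]<150)&(W[...,0]>400)&(W[...,0]<600)&(abs(W[...,1]+57)<45)
    for a,b in((z["p"],W0),(p,W)):
        q=dark(a,b); print(n,"bar",q.sum(),b[q].mean(0).round(1))
        q=(b[...,2]>100)&(b[...,2]<120)&(b[...,0]>390)&(b[...,0]<610)&(abs(b[...,1]+57)<75); print("rim",np.median(b[q],0).round(1))
        q=(b[...,2]>61)&(b[...,2]<70)&(b[...,0]>420)&(b[...,0]<620)&(b[...,1]>70)&(b[...,1]<260)
        nl,lab,st,ce=cv2.connectedComponentsWithStats(q.astype(np.uint8))
        for i in range(1,nl):
            if st[i,4]>10: print('top',ce[i].round(1),b[lab==i].mean(0).round(1))
        q=(b[...,2]>25)&(b[...,0]>630)&(b[...,0]<800)&(b[...,2]<60)&(abs(b[...,1]-60)<70); print('bowl',np.nanmedian(b[q],0).round(1))
```

```text
[ 513.19807817 -358.27034464  318.53702975] [0.44115311 0.12461541 0.21687488] 0.602799049065976 22.35
scene bar 310 [505.5 -56.9 141.1]
rim [557.5 -51.  107. ]
top [352.8 186.1] [471.7 209.4  65.2]
top [318.9 189.6] [465.  134.4  65.4]
top [364.1 216.1] [563.8 204.7  65.7]
top [322.6 218.6] [550.  119.7  65.7]
bowl [734.9  56.3  35.9]
scene bar 313 [506.1 -56.9 141.1]
rim [557.8 -51.4 107.1]
top [352.7 186.1] [472.  209.1  65.6]
top [364.1 216.1] [563.6 204.8  65.4]
top [322.5 218.6] [549.9 119.5  65.6]
bowl [735.2  56.3  35.8]
side bar 745 [500.7 -60.7 139.7]
rim [493.2 -59.7 105.8]
top [266.3 199.6] [563.1 202.6  64.6]
top [217.2 202.6] [471.3 207.2  64.7]
top [214.  232.1] [464.2 132.   64.6]
top [262.5 233.2] [549.8 117.3  64.8]
bowl [756.2  75.1  35.1]
side bar 0 [nan nan nan]
rim [ 588.5 -119.1  106.3]
top [266.2 199.6] [563.  202.4  65. ]
bowl [756.3  75.6  35.1]<stdin>:8: RuntimeWarning: Mean of empty slice.
  ret = um.true_divide(
```

View pics/scene9.png

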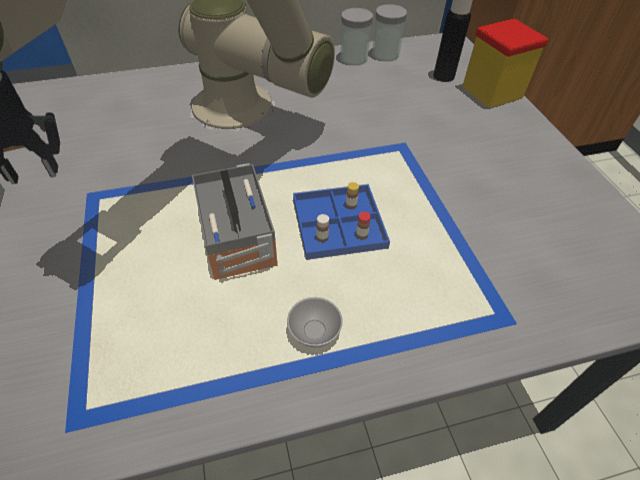

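View pics/side9.png

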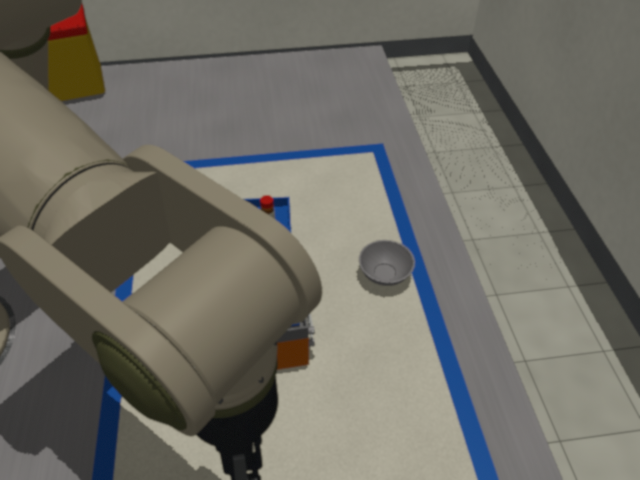

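The scene view shows the tray fully shut at (232,205). Its bar and rim heights equal those at the start. The three other vials and the bowl, at (315,322), have not moved. The side view is mostly blocked by the arm. Handing in.

```bash
python3 -c "
from rig import ctrl
print(ctrl.finish_job(), ctrl.sense()['time_s'])"
```

```text
the job is handed in; nothing more can be done
the job is handed in; nothing more can be done
```

The job is done and handed in at about 22.5 s of the 67 s allowed. I swung the tray to its open stop by the handle and stood the green-capped vial on the case floor, releasing it only once it touched. Then I swung the tray back down to its closed stop and moved the arm clear.

**Vial:** After release, the wrist camera showed it standing upright near the middle of the case, with its cap at 67 mm. It could not be seen again once the tray was closed.

**Tray:** In the last scene picture the handle bar and the rim were back at their starting heights, 141.1 mm and about 107 mm. I felt a firm stop of about 13 N when closing.

**Everything else:** In the scene view the red, yellow and white vials and the bowl had moved less than 0.5 mm, which is within measurement noise. The highest force I read at the end of a move was about 14 N; forces during the moves were not logged.

**Check that failed:** In the last side picture the arm blocked the case and most of the bin. The final tray check therefore rests on the scene camera and the arm readings, and the yellow and white vials were seen only by the scene camera.

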